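Seat the drill template on its locating pins and shut the keeper

ROBOT

A 6-joint arm with a two-finger parallel gripper is mounted at the origin on the work surface; the furniture and walls round the work are solid. World frame = base frame: x ahead of the robot, y to its left, z up, the work surface at z = 0. Lengths are in m, angles in degrees, forces in N, time in s.
With the tool pointing down it reaches from about 0.375 to 0.9 m from the base axis. Payload 3.1 kg.
Tool frame: the origin (TCP) lies at the very end of the fingers, on their centre line; the grasp point (between the pads) lies 19 mm behind it; z points along the fingers, x is the direction in which the jaws open and shut, and the axes are right-handed (so a half turn about z gives the same grasp; the last joint's range is limited). The gripper opens to 87 mm and grips with 3 to 60 N. Pads are 19 mm wide; open, the fingers measure 117 mm over their backs; the gripper's body (75 mm by 190 mm) begins 51 mm behind the grasp point.
Start: joints at [-82.363, 30.224, 82.088, -0, 67.689, -10.227], TCP at [0.192, -0.595, 0.223] pointing down, gripper open.
Joint ranges: [-176.69, 176.69], [-43.24, 126.21], [12.49, 139.97], [-82, 262], [0, 151.66], [-163.58, 163.58]. Speed limits (degrees/s): [159.86, 159.86, 180, 180, 180, 180].

INTERFACE

Orientations are given as a 3x3 rotation matrix whose columns are the frame's x, y, z axes.
In Python, from rig import bot gives the robot as it stands.
- The arm moves only by the tool arm_command, never from a script. Its argument "plan" is a list of rows, each an object of numbers: "claw": the opening, from 0 (shut) to 1 (fully open); "dx", "dy", "dz": the shift along the tool's x, y, z in cm; "twist": the turn about the tool's z in degrees. A call has 1 to 8 rows; each row is the pose to reach, as a shift and turn from the pose measured when the call began, along the tool's axes at that moment; what a row does not reach only later rows make up. A row lasts 1/12 s, in which the tool goes at most 41.7 mm and 7.16 degrees, less where a joint would pass 70% of its speed; a pose out of reach is approached as far as the arm can. A call with a gripper value outside its range is refused whole. The fingers move at their own pace and stop on an object; the grip force is fixed at half the most. Time passes only in rows, so rows that repeat a pose let the fingers close. It gives the time, the measured TCP pose, the force and the opening at its end, in the units of the state.
- bot.read_state(): the state, without advancing time (a new reading comes with each control period).
- bot.capture(name): name is "scene" or "top" or "wrist"; returns the picture (400x640x3 uint8, red, green, blue); there is no depth.
- bot.calibration(name): a dict with "intrinsics" (3x3 intrinsics, pixels), "rvec" (rotation vector, rad) and "tvec" (3), from world to camera coordinates, as OpenCV has them; the wrist camera has in their place "T_tool_cam" (4x4, takes a point from camera to tool coordinates, whose origin is the TCP and whose axes are the tool frame's). Camera axes: x right, y down, z forward; pixel columns grow to the right and rows downward; lengths in m; the calibration is good to about 2 mm. A picture is of the moment at which its call begins: read the wrist's pose just before it. calibration takes no time and is no camera call.
- bot.hand_in(): hands the job in, once; it reports no verdict.
The state is a dict: "time_s": time; "joint_positions": joint angles; "qvel": joint speeds; "tau": joint torques, N m; "position": TCP position; "tcp_rot": TCP orientation; "force": force on the tool from outside, world axes, zero at the start; "moment": the same for the moment, N m; "opening": opening from 0.0 (shut) to 1.0 (fully open).
Only numpy, scipy, OpenCV 4.12 (cv2) and the standard library are available. Lean on these libraries where they do the work, as an engineer would, in place of code of your own. Each camera call takes 0.05 s, during which the arm holds its last target.

TASK

The grey metal drill template lies askew on the drill jig, riding on the tips of the jig's two locating pins. Nudge it sideways with the fingertips, without gripping or lifting it, until both its end holes drop over the pins and it lies flat on the rails, then push the black knob of the swing keeper round until the keeper stops over the template. Leave the template seated, and the file and the tape measure where they lie.

Things in the scene. Friction and masses are not known exactly. Their poses are not given: they have to be found in the camera images.
- drill_jig: Fixed drill jig: dark steel base 210 (x) x 190 (y) x 12 mm, on it grey steel rails and an end stop whose flat top (z 18.5, x -101 to +46, y +-62) is the rest surface. A strip lies in the 38 mm slot between the rails. Origin on the table midway between the pins; +x points away from the robot towards the keeper, +y left, z up.
- template: Loose grey aluminium plate 110 (x) x 140 (y) x 8 mm, 0.3 to 0.55 kg, a 25 mm drill bush 5 mm high on top at x -22. Origin: centre of its underside; axes along jig's when seated (then 8 mm nearer the robot than the jig's origin, underside z 18.5). Starts up to 30 mm too near, 18 mm to either side, yaw 0.12 rad, far side up on the pins, near edge on the rails; oiled, slides easily. Sides overhang the rails.
- hole_left (a point): Centre of the left 12.5 mm through hole of the template, at its underside: template x +8, y +50 mm. Seated, it coincides with pin_left.
- hole_right (a point): Centre of the right 12.5 mm through hole of the template, at its underside: template x +8, y -50 mm. Seated, it coincides with pin_right.
- pin_left (a point): Foot of the left locating pin, at the height of the rails' top: 10 mm pin, 10 mm tall above the rails, with a round nose (half ball of 5 mm radius). Jig x 0, y +50 mm.
- pin_right (a point): Foot of the right locating pin, the same as the left one, at jig x 0, y -50 mm.
- keeper (a joint): Turn of the swing keeper about the vertical at keeper_pivot, rad, growing anticlockwise seen from above. At 0 it points 60 deg to the left of the jig's +x; at 2.09 (its stop, shut) it points along the jig's -x over the template. Starts at 0 to 0.5; light friction, stays where left.
- keeper_pivot (a point): Axis of the keeper at the underside of its finger, z 29 mm, jig x +64, y 0. The steel finger is 18 mm wide, 8 mm thick, its tip 52 mm from the axis; it passes 2.5 mm above the seated template but strikes one that still rides on the pins.
- keeper_knob (a point): Middle of the keeper's black knob, 40 mm from the pivot axis, z 51 mm: upright, waisted, 17 mm across at its widest (z 55 to 61), top at z 66, foot on the finger at z 37.
- flat_file: Flat file with a wooden handle lying on the table, 310 x 27 x 28 mm, to be left alone. Origin: centre of the underside.
- tape_measure: Tape measure standing on the table, 36 x 68 x 62 mm, to be left alone. Origin: centre of the underside.

How it is judged (in metres and radians):
On the way, in this order (a step that is already met when the one before it is completed fails the run):
1. the template has dropped over both pins and lies flat on the rails (distance between hole_left and pin_left below 0.003 m and distance between hole_right and pin_right below 0.003 m and angle between template's own z axis and vertical below 0.03 rad), for 0.2 s.
2. the keeper is swung over the template (value of joint keeper above 1.92 rad), for 0.2 s.
At the end, for the whole second after the job is handed in: Each hole centre within 3 mm of its pin's foot, the template level within 0.03 rad and at rest; keeper at 1.92 rad or more (within about 10 degrees of its stop); file and tape measure within 20 mm of where they lay (all of step 1 and linear speed of template below 0.01 m/s and value of joint keeper above 1.92 rad and distance of each of flat_file, tape_measure from where it was at the start of the episode below 0.02 m); the robot touches nothing.
It fails at once if the template is lifted clear of the pins or carried (height (world z) of template above 0.037 m).
It fails at once if the file or the tape measure is pushed away (distance of any of flat_file, tape_measure from where it was at the start of the episode above 0.03 m).
It also fails if it takes over 59 s, if anything falls off the work surface, if the arm or the gripper's body presses on something with over 40 N, if the wrist force passes 120 N, or if a joint passes its speed limit or range.

## Working session

There is one attempt and no reset: what is moved stays moved. The work goes in short steps, Python scripts to look and compute and a tool call to move; the robot and the scene stay as the last step left them, time stands still between calls to the robot, and variables do not carry over. Pictures are saved under pics/ and viewed, and the job is handed in when it is done.

Besides the shell and the picture viewer there is one more tool, called after "Emit:" as name([rows], argument=value, ...), one row to a line, values as JSON. arm_command: Moves the arm, as the interface text tells. Its arguments: {"type":"object","properties":{"plan":{"type":"array"}},"required":["plan"]}

```bash
ls; mkdir -p pics; cat > h.py <<'E'
import numpy as np, cv2
from rig import bot
def cal(n):
    c=bot.calibration(n); return np.array(c["intrinsics"],float),cv2.Rodrigues(np.array(c["rvec"],float))[0],np.array(c["tvec"],float).ravel()
def ray(n,uv,z):
    K,R,t=cal(n); d=R.T@np.linalg.inv(K)@np.array([uv[0],uv[1],1.]); o=-R.T@t
    return o+d*(z-o[2])/d[2]
def proj(n,p):
    K,R,t=cal(n); q=K@(R@np.array(p,float)+t); return q[:2]/q[2]
def save(n,name):
    im=bot.capture(n); cv2.imwrite(f'pics/{name}.png',im[:,:,::-1]); return im
E
python3 - <<'E'
from h import *
for n in("scene","top","wrist"): save(n,n+'0')
for n in("scene","top"):
    K,R,t=cal(n); print(n,K.tolist(),(-R.T@t).round(3))
print(bot.calibration("wrist"))
print(bot.read_state())
E
```

```text
pics
scene [[414.5998728972599, 0.0, 326.31142184321874], [0.0, 414.5998728972599, 196.65321413647615], [0.0, 0.0, 1.0]] [-0.074  0.57   0.778]
top [[431.3768893173282, 0.0, 321.9920675060371], [0.0, 431.3768893173282, 198.55793817058748], [0.0, 0.0, 1.0]] [0.316 0.096 1.032]
{'intrinsics': array([[328.42441386,   0.        , 316.68501329],
       [  0.        , 328.42441386, 199.22770802],
       [  0.        ,   0.        ,   1.        ]]), 'T_tool_cam': array([[ 9.99999282e-01,  5.51382157e-04, -1.06412471e-03,
         5.82137768e-06],
       [-2.41051819e-04,  9.62274060e-01,  2.72081927e-01,
        -7.33330605e-02],
       [ 1.17400073e-03, -2.72081475e-01,  9.62273502e-01,
        -1.62012767e-01],
       [ 0.00000000e+00,  0.00000000e+00,  0.00000000e+00,
         1.00000000e+00]])}
{'time_s': 0.15, 'joint_positions': array([-8.23631461e+01,  3.02691197e+01,  8.21407960e+01, -2.30560020e-03,
        6.76888376e+01, -1.02272159e+01]), 'qvel': array([ 0.02744825, -0.22243286, -0.20790783,  0.0656367 ,  0.06154005,
        0.03509994]), 'tau': array([ 6.86174408e-04, -4.40430701e+01, -1.76842582e+01,  6.32970734e-02,
        5.52330713e-02, -1.04304020e-04]), 'position': array([ 0.19166519, -0.59428254,  0.22176374]), 'tcp_rot': array([[ 3.06774156e-01, -9.51782300e-01, -2.65949329e-04],
       [-9.51780814e-01, -3.06774153e-01,  1.70333338e-03],
       [-1.70278894e-03, -2.69413193e-04, -9.99998514e-01]]), 'force': array([-0.13498579,  1.07332066, -0.52948789]), 'moment': array([ 0.00334493,  0.00375526, -0.0045074 ]), 'opening': 1.0011310640842677}
```

View pics/top0.png

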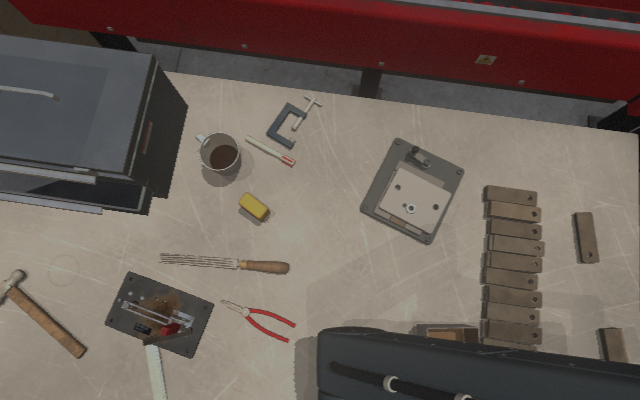

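View pics/scene0.png

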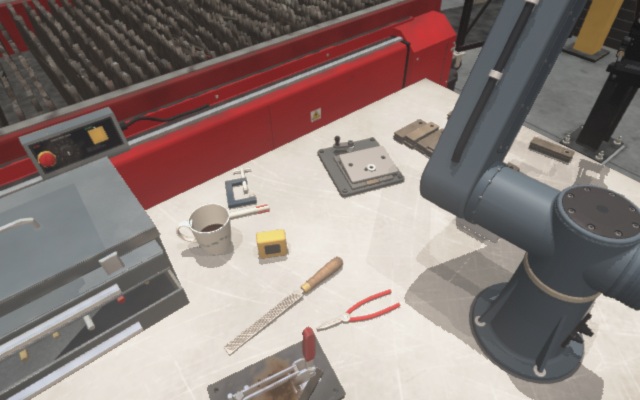

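View pics/wrist0.png

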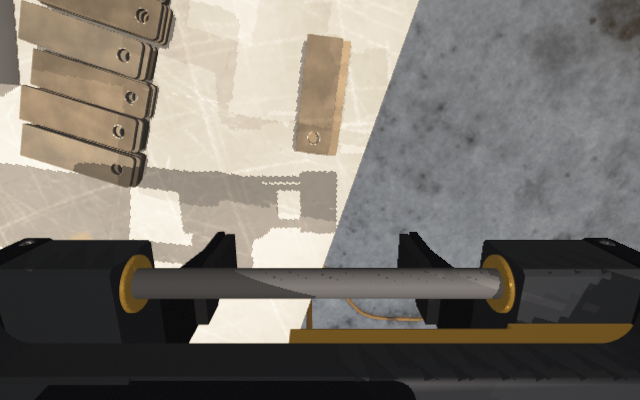

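The top view has the jig around (412,190), with the keeper's black knob near (415,152), the template's holes near (397,186) and (434,205), and the bush at (410,208). I'll enlarge that area.

```bash
python3 - <<'E'
from h import *
im=cv2.imread('pics/top0.png')[125:255,345:475]
cv2.imwrite('pics/top0c.png',cv2.resize(im,None,fx=4.6,fy=4.6,interpolation=cv2.INTER_CUBIC))
im=cv2.imread('pics/scene0.png')[125:205,310:410]
cv2.imwrite('pics/scene0c.png',cv2.resize(im,None,fx=7,fy=7,interpolation=cv2.INTER_CUBIC))
for uv in [(397,138),(464,169),(427,244),(362,210)]: print(ray("top",uv,.012).round(4))
E
```

```text
[ 0.7152 -0.0348  0.012 ]
[ 0.6586 -0.2061  0.012 ]
[ 0.4619 -0.1331  0.012 ]
[0.5212 0.0292 0.012 ]
```

View pics/top0c.png

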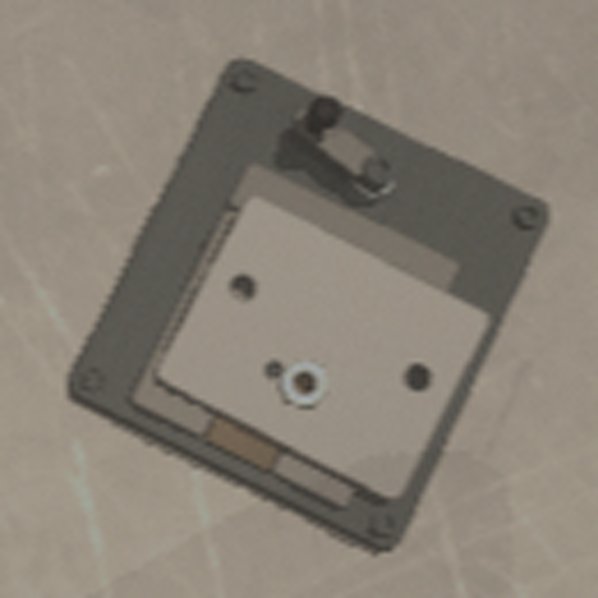

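View pics/scene0c.png

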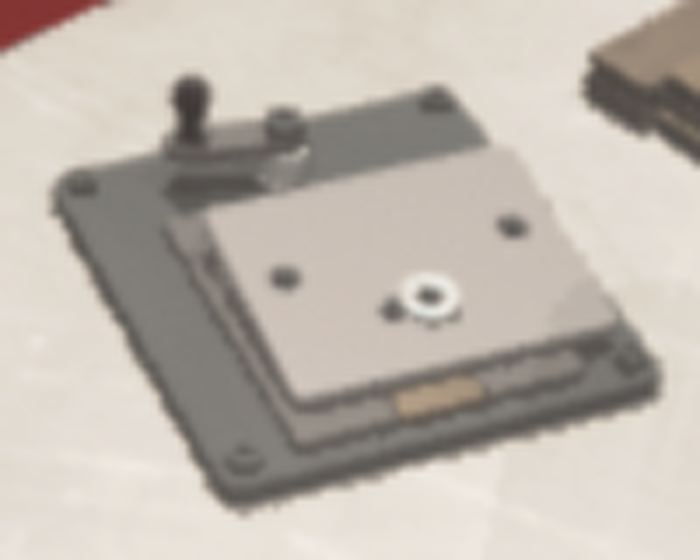

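The template sits to the right and slightly near. Next: a rough jig frame from the rail and base corners, and the template from its holes.

```bash
python3 - <<'E'
from h import *
c=lambda u,v:(345+u/4.6-.4,125+v/4.6-.4)
def R(u,v,z): return ray("top",c(u,v),z)
FL,FR,NL=R(248,163,.0185),R(461,263,.0185),R(132,402,.0185)
print(FL,FR,NL,np.linalg.norm(FL-FR),np.linalg.norm(FL-NL))
y=(FL-FR)[:2];y/=np.linalg.norm(y);x=np.array([y[1],-y[0]])
print('yaw',np.degrees(np.arctan2(x[1],x[0])), 'yaw2',np.degrees(np.arctan2(*(FL-NL)[1::-1])))
O=(FL+FR)[:2]/2-.046*x; print('O',O)
J=lambda p:np.array([(p[:2]-O)@x,(p[:2]-O)@y])*1000
for n,uv,z in [('HL',(243,287),.034),('HR',(418,377),.034),('bush',(304,382),.036),('fl',(255,195),.0365),('fr',(492,315),.0365),('nl',(160,380),.0265),('nr',(395,500),.0265),('knob',(322,110),.062),('piv',(377,170),.04),('bfl',(232,60),.012),('bnr',(392,552),.012)]:
    print(n,J(R(*uv,z)).round(1))
E
```

```text
[ 0.65640633 -0.04364695  0.0185    ] [ 0.61765314 -0.16054634  0.0185    ] [0.51895642 0.00230793 0.0185    ] 0.12315550553462633 0.14492870840547104
yaw -18.34081859419472 yaw2 -18.486796110837222
O [ 0.59336647 -0.08762188]
HL [-21.8  36.6]
HR [-25.  -63.3]
bush [-54.1 -11.9]
fl [25.2 51.6]
fr [ 21.1 -84.1]
nl [-83.8  54.1]
nr [-86.8 -79.3]
knob [73.1 40.4]
piv [64.8  0.4]
bfl [97.7 93.3]
bnr [-108.8  -91. ]
```

Everything agrees: the pivot reads (64.8, 0.4) and the base corners fit. The template needs about +23 mm x, +13 mm y and +1.8° yaw. I'll move the wrist camera over the jig.

Emit:
arm_command([
  {"claw": 1, "dx": -4, "dy": -4.8, "dz": 0, "twist": 4},
  {"claw": 1, "dx": -8, "dy": -9.5, "dz": 0, "twist": 8},
  {"claw": 1, "dx": -10.5, "dy": -12.5, "dz": 0, "twist": 12},
  {"claw": 1, "dx": -13, "dy": -15.5, "dz": 0, "twist": 16},
  {"claw": 1, "dx": -15.5, "dy": -18.5, "dz": 0, "twist": 19},
  {"claw": 1, "dx": -18, "dy": -21.5, "dz": 0, "twist": 21},
  {"claw": 1, "dx": -20, "dy": -24, "dz": 0, "twist": 22},
  {"claw": 1, "dx": -20, "dy": -24, "dz": 0, "twist": 22},
])

```text
time_s: 0.82
position: [0.3597, -0.3256, 0.2219]
tcp_rot: [[-0.07, -0.998, -0.001], [-0.998, 0.07, 0.005], [-0.005, 0.001, -1.0]]
force: [0.9, -0.6, -1.0]
opening: 0.998
```

```bash
cat >> h.py <<'E'
def go(p,ang):
    "print tool shift (cm) and twist to reach world p with tool x at angle ang (deg)"
    s=bot.read_state(); T=np.array(s["tcp_rot"]); d=T.T@(np.array(p)-s["position"])*100
    a=np.degrees(np.arctan2(T[1,0],T[0,0])); print('pos',s["position"].round(4),'ang',a.round(2),'shift',d.round(2),'twist',round((a-ang+180)%360-180,2),'F',np.round(s["force"],1),'t',s["time_s"])
E
python3 -c "
from h import *
go([.522,-.064,.2],-108.4)"
```

```text
pos [ 0.3597 -0.3256  0.2219] ang -94.04 shift [-27.23 -14.35   2.31] twist 14.36 F [ 0.9 -0.6 -1. ] t 0.8167
```

Emit:
arm_command([
  {"claw": 0, "dx": -4, "dy": -2, "dz": 0.3, "twist": 3},
  {"claw": 0, "dx": -8, "dy": -4, "dz": 0.6, "twist": 6},
  {"claw": 0, "dx": -11.5, "dy": -6, "dz": 1, "twist": 9},
  {"claw": 0, "dx": -15, "dy": -8, "dz": 1.3, "twist": 12},
  {"claw": 0, "dx": -18.5, "dy": -9.8, "dz": 1.6, "twist": 14.4},
  {"claw": 0, "dx": -22, "dy": -11.6, "dz": 2, "twist": 14.4},
  {"claw": 0, "dx": -25.5, "dy": -13.4, "dz": 2.3, "twist": 14.4},
  {"claw": 0, "dx": -27.2, "dy": -14.3, "dz": 2.3, "twist": 14.4},
])

```text
time_s: 1.48
position: [0.5226, -0.0603, 0.1994]
tcp_rot: [[-0.314, -0.95, -0.001], [-0.95, 0.314, 0.007], [-0.006, 0.003, -1.0]]
force: [-0.7, -0.8, 0.1]
opening: 0.479
```

Emit:
arm_command([
  {"claw": 0},
  {"claw": 0},
  {"claw": 0},
])

```text
$.plan[0]: bad value
```

```bash
cat >> h.py <<'E'
def wray(uv,z,s=None):
    s=s or bot.read_state(); c=bot.calibration("wrist"); W=np.eye(4);W[:3,:3]=s["tcp_rot"];W[:3,3]=s["position"]
    W=W@c["T_tool_cam"]; d=W[:3,:3]@np.linalg.inv(c["intrinsics"])@np.array([uv[0],uv[1],1.]); o=W[:3,3]
    return o+d*(z-o[2])/d[2]
E
python3 -c "
from h import *
go([.522,-.064,.2],-108.4); save('wrist','w1')"
```

```text
pos [ 0.5226 -0.0603  0.1994] ang -108.28 shift [ 0.37 -0.06 -0.06] twist 0.12 F [-0.7 -0.8  0.1] t 1.4833
```

View pics/w1.png

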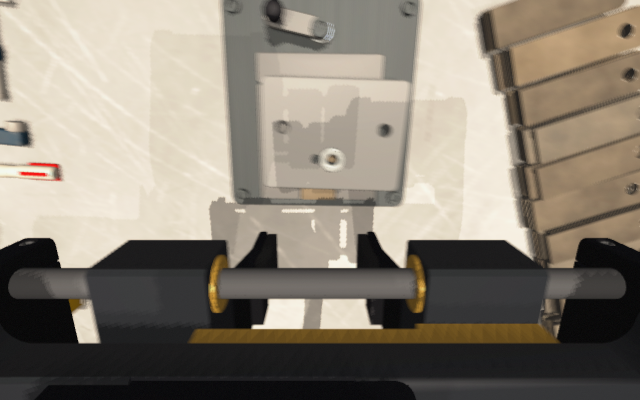

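The wrist view shows the jig, with holes near (282,127) and (385,130). I'll let it settle and enlarge.

Emit:
arm_command([
  {"claw": 1, "dx": 0.4, "dy": 0, "dz": 0, "twist": 0},
  {"claw": 1, "dx": 0.4, "dy": 0, "dz": 0, "twist": 0},
  {"claw": 1, "dx": 0.4, "dy": 0, "dz": 0, "twist": 0},
  {"claw": 1, "dx": 0.4, "dy": 0, "dz": 0, "twist": 0},
  {"claw": 1, "dx": 0.4, "dy": 0, "dz": 0, "twist": 0},
])

```text
time_s: 1.95
position: [0.5223, -0.0637, 0.1998]
tcp_rot: [[-0.314, -0.949, 0.001], [-0.949, 0.314, 0.007], [-0.007, 0.002, -1.0]]
force: [0.1, -0.1, -0.2]
opening: 0.723
```

```bash
python3 -c "
from h import *
go([.522,-.064,.2],-108.4); im=save('wrist','w2')
cv2.imwrite('pics/w2c.png',cv2.resize(im[0:215,215:425,::-1],None,fx=2.7,fy=2.7,interpolation=cv2.INTER_CUBIC))"
```

```text
pos [ 0.5223 -0.0637  0.1998] ang -108.31 shift [ 0.03  0.02 -0.02] twist 0.09 F [ 0.1 -0.1 -0.2] t 1.95
```

View pics/w2c.png

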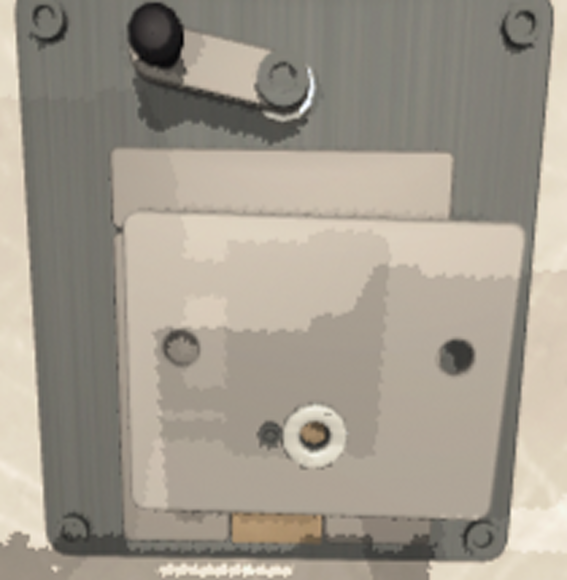

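The view is clear: rail far corners at (112,150) and (452,154) in the crop, holes at (181,348) and (456,356), pivot at (284,78) and knob at (156,35).

```bash
cat >> h.py <<'E'
def jig(O,yaw):
    x=np.array([np.cos(yaw),np.sin(yaw)]);y=np.array([-x[1],x[0]]); return lambda p:np.array([(p[:2]-O)@x,(p[:2]-O)@y])*1000
E
python3 - <<'E'
from h import *
W=lambda u,v,z: wray((215+u/2.7-.3,v/2.7-.3),z)
FL,FR,NL=W(112,150,.0185),W(453,154,.0185),W(126,541,.0185)
P=W(284,78,.042)
print(np.linalg.norm(FL-FR),np.linalg.norm(FL-NL))
y=(FL-FR)[:2];yaw=np.arctan2(-y[0],y[1]); print('yaw',np.degrees(yaw),np.degrees(np.arctan2(*(FL-NL)[1::-1])))
x=np.array([np.cos(yaw),np.sin(yaw)])
O=(FL+FR)[:2]/2-.046*x; print('O',O)
J=jig(O,yaw)
print('piv',J(P).round(1),'knob',J(W(156,35,.06)).round(1))
# base screws: pairs
S=[J(W(*q,.014)).round(1) for q in((47,20),(520,27),(75,528),(481,538))];print(S)
for n,uv,z in [('HL',(181,348),.034),('HR',(456,356),.034),('bush',(315,437),.036),('fr',(524,226),.0365),('nl',(134,510),.0265),('nr',(487,517),.0265),('mr',(510,370),.0315)]: print(n,J(W(*uv,z)).round(1))
E
```

```text
0.12205933249097488 0.14577129685389614
yaw -18.96978646541406 -18.960928716890713
O [ 0.5922031  -0.08776171]
piv [65.2 -0.3] knob [73.  38.9]
[array([88.4, 83. ]), array([ 87.9, -82.5]), array([-95.9,  82.4]), array([-97.7, -82.8])]
HL [-22.2  35.8]
HR [-23.8 -63.9]
bush [-53.7 -13.5]
fr [ 20.8 -83.9]
nl [-84.8  56. ]
nr [-85.7 -81.6]
mr [-28.7 -84.5]
```

Wrist and top agree to within a few mm. I'll take yaw −18.9° and O = (0.5923, −0.0877). I'll push +y at the right side with both open fingertips, tool x along jig x, which also squares the yaw.

```bash
cat >> h.py <<'E'
YAW=np.radians(-18.9); O=np.array([.5923,-.0877])
def W_(jx,jy): 
    x=np.array([np.cos(YAW),np.sin(YAW)]);y=np.array([-x[1],x[0]]); return O+(jx*x+jy*y)/1000
def gj(jx,jy,z,rel):
    go([*W_(jx,jy),z],np.degrees(YAW)+rel); print('tcp in jig',jig(O,YAW)(bot.read_state()["position"]).round(1))
E
python3 -c "
from h import *
gj(-28,-115,.12,0)"
```

```text
pos [ 0.5224 -0.0636  0.1998] ang -108.3 shift [11.62 -4.49  7.89] twist -89.4 F [-0.9  0.3  0.9] t 2.0
tcp in jig [-74.    0.1]
```

Emit:
arm_command([
  {"claw": 1, "dx": 2, "dy": -0.6, "dz": 0, "twist": -7},
  {"claw": 1, "dx": 4, "dy": -1.2, "dz": 0, "twist": -14},
  {"claw": 1, "dx": 6, "dy": -1.8, "dz": 0, "twist": -21},
  {"claw": 1, "dx": 8, "dy": -2.4, "dz": 0, "twist": -28},
  {"claw": 1, "dx": 10, "dy": -3, "dz": 0, "twist": -35},
  {"claw": 1, "dx": 11, "dy": -3.6, "dz": 0, "twist": -42},
  {"claw": 1, "dx": 11.6, "dy": -4.2, "dz": 0, "twist": -49},
  {"claw": 1, "dx": 11.6, "dy": -4.5, "dz": 0, "twist": -56},
])

```text
time_s: 2.67
position: [0.5287, -0.1907, 0.199]
tcp_rot: [[0.614, -0.79, 0.002], [-0.79, -0.614, 0.006], [-0.004, -0.005, -1.0]]
force: [0.5, 0.5, 0.3]
opening: 1.001
```

Emit:
arm_command([
  {"claw": 1, "dx": 0, "dy": 0, "dz": 1, "twist": -7},
  {"claw": 1, "dx": 0, "dy": 0, "dz": 3, "twist": -14},
  {"claw": 1, "dx": 0, "dy": 0, "dz": 5, "twist": -21},
  {"claw": 1, "dx": 0, "dy": 0, "dz": 7, "twist": -28},
  {"claw": 1, "dx": 0, "dy": 0, "dz": 8, "twist": -34},
  {"claw": 1, "dx": 0, "dy": 0, "dz": 8, "twist": -34},
  {"claw": 1, "dx": 0, "dy": 0, "dz": 8, "twist": -34},
])

```text
time_s: 3.25
position: [0.5283, -0.1906, 0.1187]
tcp_rot: [[0.949, -0.315, 0.001], [-0.315, -0.949, 0.007], [-0.001, -0.007, -1.0]]
force: [0.8, -0.1, 0.2]
opening: 0.999
```

```bash
python3 -c "
from h import *
gj(-28,-112,.02,0);save('wrist','w3')"
```

```text
pos [ 0.5283 -0.1906  0.1187] ang -18.37 shift [-0.06 -0.54  9.87] twist 0.53 F [ 0.8 -0.1  0.2] t 3.25
tcp in jig [ -27.2 -118.1]
```

View pics/w3.png

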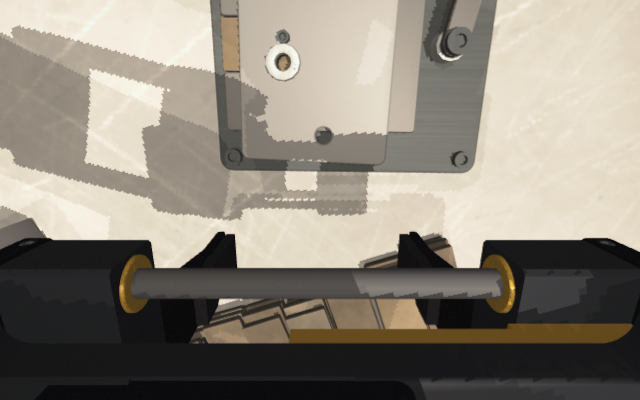

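```bash
python3 -c "
from h import *
J=jig(O,YAW)
for uv in [(483,187),(484,205),(484,255),(482,330)]:
  for z in (0,.03,.06): print(uv,z,J(ray('top',uv,z)).round(0))
im=cv2.imread('pics/scene0.png')[100:180,380:480]
cv2.imwrite('pics/scene0d.png',cv2.resize(im,None,fx=6,fy=6))
"
```

```text
(483, 187) 0 [  85. -152.]
(483, 187) 0.03 [  73. -145.]
(483, 187) 0.06 [  61. -139.]
(484, 205) 0 [  44. -172.]
(484, 205) 0.03 [  34. -164.]
(484, 205) 0.06 [  23. -157.]
(484, 255) 0 [ -68. -219.]
(484, 255) 0.03 [ -76. -210.]
(484, 255) 0.06 [ -83. -201.]
(482, 330) 0 [-229. -280.]
(482, 330) 0.03 [-232. -270.]
(482, 330) 0.06 [-234. -259.]
```

View pics/scene0d.png

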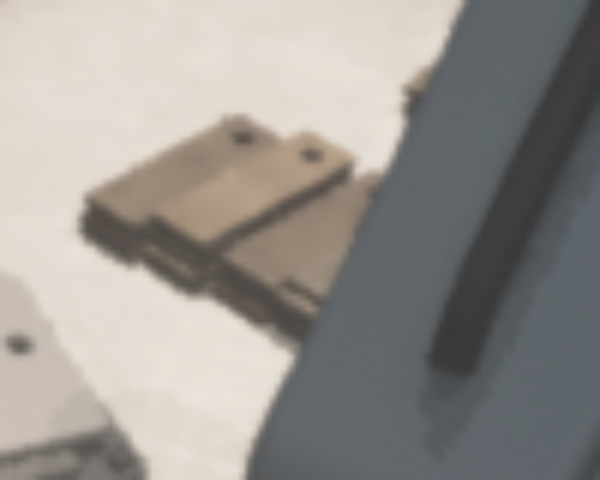

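The bars are low and at least 140 mm out, so they're clear. Descending beside the plate.

Emit:
arm_command([
  {"claw": 1, "dx": 0, "dy": -0.3, "dz": 3, "twist": 0.5},
  {"claw": 1, "dx": 0, "dy": -0.5, "dz": 6, "twist": 0.5},
  {"claw": 1, "dx": 0, "dy": -0.5, "dz": 8.5, "twist": 0.5},
  {"claw": 1, "dx": 0, "dy": -0.5, "dz": 9.8, "twist": 0.5},
  {"claw": 1, "dx": 0, "dy": -0.5, "dz": 9.8, "twist": 0.5},
  {"claw": 1, "dx": 0, "dy": -0.5, "dz": 9.8, "twist": 0.5},
])

```text
time_s: 3.8
position: [0.5313, -0.1859, 0.022]
tcp_rot: [[0.946, -0.324, 0.003], [-0.324, -0.946, 0.006], [0.001, -0.006, -1.0]]
force: [-0.4, -1.1, 0.2]
opening: 1.0
```

```bash
python3 -c "
from h import *
gj(-28,-84,.02,0)"
```

```text
pos [ 0.5313 -0.1859  0.022 ] ang -18.93 shift [-0.21 -2.87  0.22] twist -0.03 F [-0.4 -1.1  0.2] t 3.8
tcp in jig [ -25.9 -112.7]
```

Push slowly to TCP y ≈ −84.

Emit:
arm_command([
  {"claw": 1, "dx": 0, "dy": -0.8, "dz": 0, "twist": 0},
  {"claw": 1, "dx": 0, "dy": -1.4, "dz": 0, "twist": 0},
  {"claw": 1, "dx": 0, "dy": -1.7, "dz": 0, "twist": 0},
  {"claw": 1, "dx": 0, "dy": -2, "dz": 0, "twist": 0},
  {"claw": 1, "dx": 0, "dy": -2.3, "dz": 0, "twist": 0},
  {"claw": 1, "dx": 0, "dy": -2.6, "dz": 0, "twist": 0},
  {"claw": 1, "dx": 0, "dy": -2.85, "dz": 0, "twist": 0},
  {"claw": 1, "dx": 0, "dy": -2.85, "dz": 0, "twist": 0},
])

```text
time_s: 4.47
position: [0.5406, -0.1583, 0.0222]
tcp_rot: [[0.946, -0.324, 0.003], [-0.324, -0.946, 0.006], [0.001, -0.007, -1.0]]
force: [1.1, 0.5, -0.7]
opening: 1.0
```

```bash
python3 -c "
from h import *
gj(-28,-80,.02,0); im=save('top','t4'); save('wrist','w4')
cv2.imwrite('pics/t4c.png',cv2.resize(im[125:255,345:475,::-1],None,fx=4.6,fy=4.6,interpolation=cv2.INTER_CUBIC))"
```

```text
pos [ 0.5406 -0.1583  0.0222] ang -18.92 shift [-0.19 -0.35  0.22] twist -0.02 F [ 1.1  0.5 -0.7] t 4.4667
tcp in jig [-26.1 -83.6]
```

View pics/t4c.png

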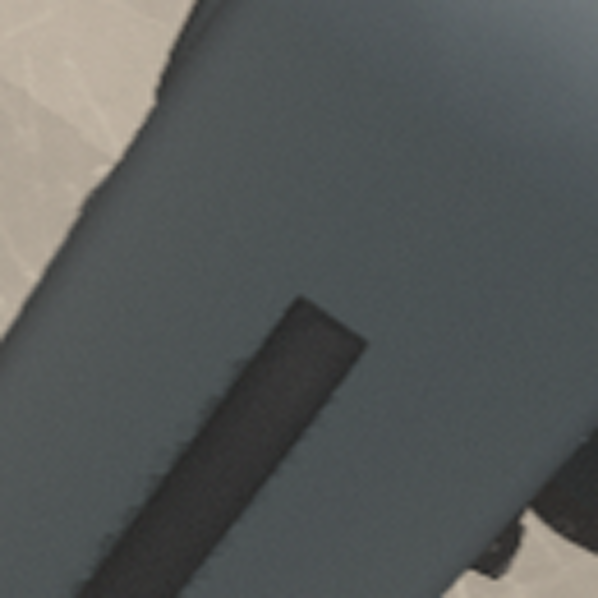

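View pics/w4.png

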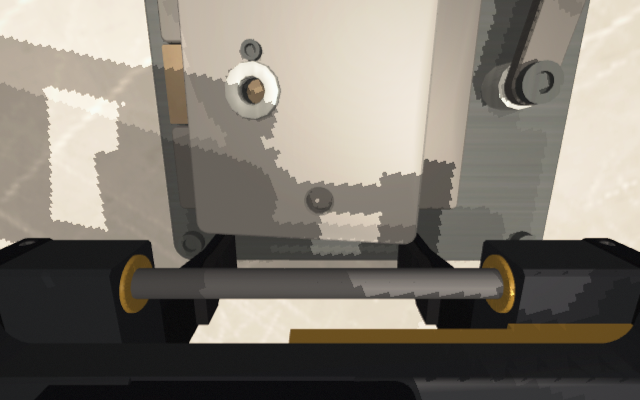

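The right hole is at (319,200), the bush at (252,90) and the pivot at (541,80). The right edge lies flush on the fingers.

```bash
python3 -c "
from h import *
J=jig(O,YAW)
for n,uv,z in [('HR',(319.5,200),.034),('bush',(252,90),.0355),('piv',(541,82),.042),('edgeL',(210,234),.027),('edgeR',(405,243),.036)]: print(n,J(wray(uv,z)).round(1))
"
```

```text
HR [-25.7 -52.9]
bush [-54.9  -3.3]
piv [64.9 -0.5]
edgeL [-81.7 -72.9]
edgeR [ 16.  -74.1]
```

Emit:
arm_command([
  {"claw": 1, "dx": 0, "dy": -0.15, "dz": 0, "twist": 0},
  {"claw": 1, "dx": 0, "dy": -0.35, "dz": 0, "twist": 0},
  {"claw": 1, "dx": 0, "dy": -0.35, "dz": 0, "twist": 0},
  {"claw": 1, "dx": 0, "dy": -0.35, "dz": 0, "twist": 0},
])

```text
time_s: 4.9
position: [0.5416, -0.1551, 0.022]
tcp_rot: [[0.946, -0.325, 0.003], [-0.325, -0.946, 0.006], [0.001, -0.007, -1.0]]
force: [-0.6, 0.5, -0.1]
opening: 0.998
```

Emit:
arm_command([
  {"claw": 1, "dx": 0, "dy": 0.8, "dz": 0, "twist": 0},
  {"claw": 1, "dx": 0, "dy": 2, "dz": 0, "twist": 0},
  {"claw": 1, "dx": 0, "dy": 3, "dz": -2, "twist": 0},
  {"claw": 1, "dx": 0, "dy": 3, "dz": -6, "twist": 0},
  {"claw": 1, "dx": 0, "dy": 3, "dz": -10, "twist": 0},
  {"claw": 1, "dx": 0, "dy": 3, "dz": -13, "twist": 0},
  {"claw": 1, "dx": 0, "dy": 3, "dz": -13, "twist": 0},
])

```text
time_s: 5.48
position: [0.5351, -0.1878, 0.1581]
tcp_rot: [[0.945, -0.326, 0.014], [-0.326, -0.946, -0.001], [0.014, -0.004, -1.0]]
force: [-0.3, -2.2, -0.8]
opening: 0.999
```

```bash
python3 -c "
from h import *
gj(-110,0,.15,-90)
"
```

```text
pos [ 0.5351 -0.1878  0.1581] ang -19.0 shift [ -8.86 -11.31   0.74] twist 89.9 F [-0.3 -2.2 -0.8] t 5.4833
tcp in jig [ -21.7 -113.3]
```

Emit:
arm_command([
  {"claw": 1, "dx": -1, "dy": -1, "dz": -3, "twist": 7},
  {"claw": 1, "dx": -2, "dy": -2, "dz": -4, "twist": 14},
  {"claw": 1, "dx": -3, "dy": -4, "dz": -4, "twist": 21},
  {"claw": 1, "dx": -4, "dy": -6, "dz": -4, "twist": 28},
  {"claw": 1, "dx": -5, "dy": -8, "dz": -4, "twist": 35},
  {"claw": 1, "dx": -6, "dy": -10, "dz": -4, "twist": 42},
  {"claw": 1, "dx": -7, "dy": -11, "dz": -4, "twist": 49},
  {"claw": 1, "dx": -8, "dy": -11.3, "dz": -4, "twist": 56},
])

```text
time_s: 6.15
position: [0.495, -0.0539, 0.1969]
tcp_rot: [[0.254, -0.967, 0.014], [-0.967, -0.254, 0.0], [0.003, -0.013, -1.0]]
force: [-0.2, -0.6, 0.4]
opening: 0.999
```

```bash
python3 -c "
from h import *
gj(-100,0,.2,-90)
"
```

```text
pos [ 0.495  -0.0539  0.1969] ang -75.29 shift [ 0.2  -0.23 -0.3 ] twist 33.61 F [-0.2 -0.6  0.4] t 6.15
tcp in jig [-103.     0.4]
```

Emit:
arm_command([
  {"claw": 1, "dx": 0, "dy": -0.2, "dz": -0.3, "twist": 7},
  {"claw": 1, "dx": 0, "dy": -0.2, "dz": -0.3, "twist": 14},
  {"claw": 1, "dx": 0, "dy": -0.2, "dz": -0.3, "twist": 21},
  {"claw": 1, "dx": 0, "dy": -0.2, "dz": -0.3, "twist": 28},
  {"claw": 1, "dx": 0, "dy": -0.2, "dz": -0.3, "twist": 33.6},
  {"claw": 1, "dx": 0, "dy": -0.2, "dz": -0.3, "twist": 33.6},
  {"claw": 1, "dx": 0, "dy": -0.2, "dz": -0.3, "twist": 33.6},
])

```text
time_s: 6.73
position: [0.4965, -0.054, 0.1995]
tcp_rot: [[-0.322, -0.947, 0.013], [-0.947, 0.322, 0.0], [-0.004, -0.012, -1.0]]
force: [-0.6, -0.6, 0.2]
opening: 1.001
```

```bash
python3 -c "
from h import *
gj(-112,0,.023,-90); im=save('wrist','w5')
cv2.imwrite('pics/w5c.png',cv2.resize(im[20:235,215:425,::-1],None,fx=2.7,fy=2.7,interpolation=cv2.INTER_CUBIC))"
```

```text
pos [ 0.4965 -0.054   0.1995] ang -108.78 shift [ 0.16  1.26 17.63] twist 0.12 F [-0.6 -0.6  0.2] t 6.7333
tcp in jig [-101.6    0.8]
```

View pics/w5c.png

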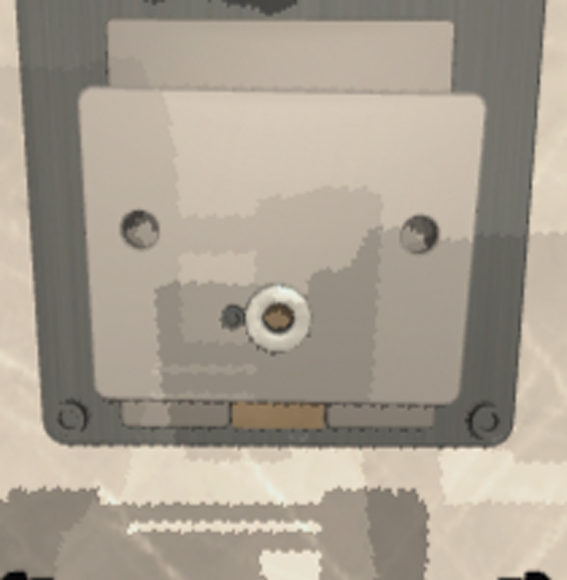

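```bash
python3 -c "
from h import *
J=jig(O,YAW)
W=lambda u,v,z: J(wray((215+u/2.7-.3,20+v/2.7-.3),z)).round(1)
for n,uv,z in [('HL',(140,229),.034),('HR',(420,234.5),.034),('rFL',(108,20),.0185),('rFR',(453,20),.0185),('rNL',(121,427),.0185),('rNR',(434,429),.0185),('nl',(100,396),.0265),('nr',(456,402),.0265),('bush',(278,318),.0355)]: print(n,W(*uv,z))"
```

```text
HL [-24.6  49.7]
HR [-26.2 -50.1]
rFL [46.4 60.6]
rFR [ 46.6 -60.8]
rNL [-99.5  62.4]
rNR [-99.9 -61.3]
nl [-85.9  68.4]
nr [-87.8 -67.8]
bush [-55.6   0.4]
```

The template is centred in y (holes at +49.7 and −50.1). Next, descend behind the near edge.

Emit:
arm_command([
  {"claw": 1, "dx": 0.1, "dy": 1.3, "dz": 3, "twist": 0},
  {"claw": 1, "dx": 0.1, "dy": 1.3, "dz": 7, "twist": 0},
  {"claw": 1, "dx": 0.1, "dy": 1.3, "dz": 11, "twist": 0},
  {"claw": 1, "dx": 0.1, "dy": 1.3, "dz": 14.5, "twist": 0},
  {"claw": 1, "dx": 0.1, "dy": 1.3, "dz": 16.5, "twist": 0},
  {"claw": 1, "dx": 0.1, "dy": 1.3, "dz": 17.4, "twist": 0},
  {"claw": 1, "dx": 0.1, "dy": 1.3, "dz": 17.4, "twist": 0},
  {"claw": 1, "dx": 0.1, "dy": 1.3, "dz": 17.4, "twist": 0},
])

```text
time_s: 7.45
position: [0.4865, -0.0509, 0.0256]
tcp_rot: [[-0.321, -0.947, 0.013], [-0.947, 0.321, 0.0], [-0.004, -0.012, -1.0]]
force: [0.9, -0.1, 0.3]
opening: 1.001
```

```bash
python3 -c "
from h import *
gj(-78,0,.0225,-90)"
```

```text
pos [ 0.4865 -0.0509  0.0256] ang -108.75 shift [ 0.07 -3.4   0.35] twist 0.15 F [ 0.9 -0.1  0.3] t 7.45
tcp in jig [-112.1    0.6]
```

Emit:
arm_command([
  {"claw": 1, "dx": 0, "dy": 0, "dz": 0.3, "twist": 0},
  {"claw": 1, "dx": 0, "dy": -0.6, "dz": 0.4, "twist": 0},
  {"claw": 1, "dx": 0, "dy": -1.2, "dz": 0.4, "twist": 0},
  {"claw": 1, "dx": 0, "dy": -1.7, "dz": 0.4, "twist": 0},
  {"claw": 1, "dx": 0, "dy": -2.1, "dz": 0.4, "twist": 0},
  {"claw": 1, "dx": 0, "dy": -2.5, "dz": 0.4, "twist": 0},
  {"claw": 1, "dx": 0, "dy": -2.9, "dz": 0.4, "twist": 0},
  {"claw": 1, "dx": 0, "dy": -2.9, "dz": 0.4, "twist": 0},
])

```text
time_s: 8.12
position: [0.5155, -0.0608, 0.0221]
tcp_rot: [[-0.321, -0.947, 0.015], [-0.947, 0.321, -0.001], [-0.004, -0.015, -1.0]]
force: [0.3, -0.4, 0.2]
opening: 0.999
```

```bash
python3 -c "
from h import *
gj(-78,0,.0225,-90); im=save('wrist','w6')"
```

```text
pos [ 0.5155 -0.0608  0.0221] ang -108.75 shift [ 0.06 -0.34 -0.03] twist 0.15 F [ 0.3 -0.4  0.2] t 8.1167
tcp in jig [-81.4   0.6]
```

View pics/w6.png

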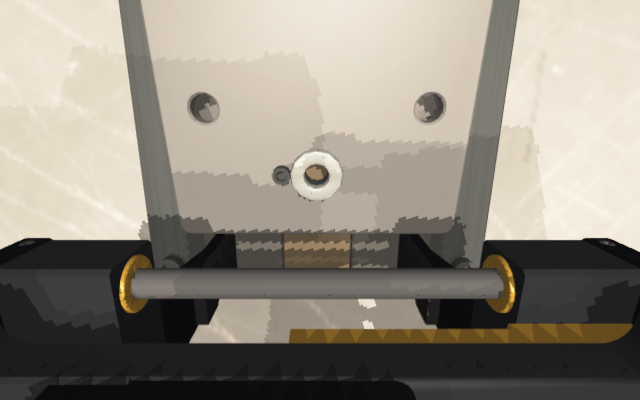

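The plate is square (holes at (204,107) and (430,107)), with its near edge at the fingers.

```bash
python3 -c "
from h import *
J=jig(O,YAW)
for uv,z in [((204,107),.035),((430,107),.035),((317,175),.0355),((190,232),.0265),((450,233),.0265)]: print(J(wray(uv,z)).round(1))"
```

```text
[-8.7 49.9]
[ -8.4 -49.6]
[-38.9   0. ]
[-70.6  65.3]
[-70.5 -68.3]
```

Emit:
arm_command([
  {"claw": 1, "dx": 0, "dy": -0.2, "dz": 0, "twist": 0},
  {"claw": 1, "dx": 0, "dy": -0.35, "dz": 0, "twist": 0},
  {"claw": 1, "dx": 0, "dy": -0.5, "dz": 0, "twist": 0},
  {"claw": 1, "dx": 0, "dy": -0.6, "dz": 0, "twist": 0},
  {"claw": 1, "dx": 0, "dy": -0.6, "dz": 0, "twist": 0},
])

```text
time_s: 8.58
position: [0.5218, -0.0629, 0.0222]
tcp_rot: [[-0.321, -0.947, 0.017], [-0.947, 0.321, -0.001], [-0.004, -0.016, -1.0]]
force: [0.4, -0.4, -0.7]
opening: 1.001
```

```bash
python3 -c "
from h import *
J=jig(O,YAW)
gj(-72.5,0,.0225,-90); im=save('wrist','w7')"
```

```text
pos [ 0.5218 -0.0629  0.0222] ang -108.75 shift [ 0.06 -0.22 -0.02] twist 0.15 F [ 0.4 -0.4 -0.7] t 8.5833
tcp in jig [-74.7   0.6]
```

View pics/w7.png

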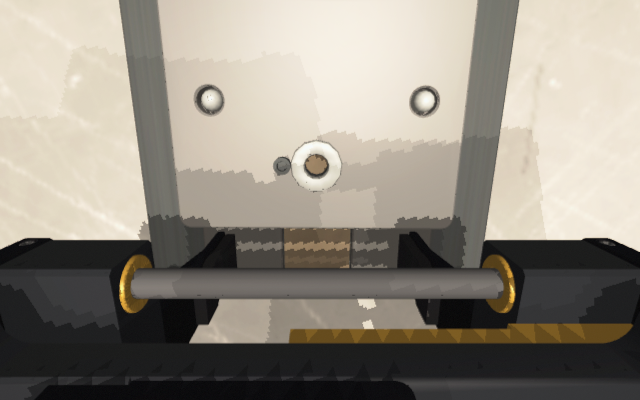

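The pins now show inside both holes, and the hole spacing shrank from 226 to 216 px, which suggests the plate has dropped. I'll back off and check from above.

Emit:
arm_command([
  {"claw": 1, "dx": 0, "dy": 0.8, "dz": 0, "twist": 0},
  {"claw": 1, "dx": 0, "dy": 1.6, "dz": -1, "twist": 0},
  {"claw": 1, "dx": 0, "dy": 2, "dz": -4, "twist": 0},
  {"claw": 1, "dx": 0, "dy": 2, "dz": -8, "twist": 0},
  {"claw": 0, "dx": 0, "dy": 2, "dz": -12, "twist": 0},
  {"claw": 0, "dx": 0, "dy": 2, "dz": -15.5, "twist": 0},
  {"claw": 0, "dx": 0, "dy": 2, "dz": -17.5, "twist": 0},
  {"claw": 0, "dx": 0, "dy": 2, "dz": -17.5, "twist": 0},
])

```text
time_s: 9.3
position: [0.5014, -0.0566, 0.202]
tcp_rot: [[-0.321, -0.947, 0.026], [-0.947, 0.321, -0.004], [-0.004, -0.026, -1.0]]
force: [-0.3, 0.1, 0.2]
opening: 0.78
```

Emit:
arm_command([
  {"claw": 0, "dx": 0, "dy": 0, "dz": 0, "twist": 0},
  {"claw": 0, "dx": 0, "dy": 0, "dz": 0, "twist": 0},
])

```text
time_s: 9.47
position: [0.5004, -0.0562, 0.2023]
tcp_rot: [[-0.321, -0.947, 0.026], [-0.947, 0.321, -0.004], [-0.004, -0.026, -1.0]]
force: [0.7, -0.8, 0.1]
opening: 0.63
```

```bash
python3 -c "
from h import *
gj(-72.5,0,.2,-90); im=save('wrist','w8'); im2=save('scene','s8')
cv2.imwrite('pics/w8c.png',cv2.resize(im[0:235,210:430,::-1],None,fx=2.5,fy=2.5,interpolation=cv2.INTER_CUBIC))
cv2.imwrite('pics/s8c.png',cv2.resize(im2[70:220,250:470,::-1],None,fx=3.5,fy=3.5,interpolation=cv2.INTER_CUBIC))
print(bot.read_state()['joint_positions'])
for uv in [(420,100),(420,108),(372,97),(500,120)]: print(ray('top',uv,0).round(3), ray('top',uv,.2).round(3))"
```

```text
pos [ 0.5004 -0.0562  0.2023] ang -108.72 shift [ 0.01 -2.46  0.29] twist 0.18 F [ 0.7 -0.8  0.1] t 9.4667
tcp in jig [-97.2   0.1]
[-19.31099284  22.11531196 101.65476798   0.31812003  54.92525814
  89.23893733]
[ 0.831 -0.084  0.   ] [ 0.731 -0.049  0.2  ]
[ 0.809 -0.086  0.   ] [ 0.713 -0.051  0.2  ]
[0.822 0.039 0.   ] [0.724 0.05  0.2  ]
[ 0.805 -0.291  0.   ] [ 0.711 -0.216  0.2  ]
```

View pics/w8c.png

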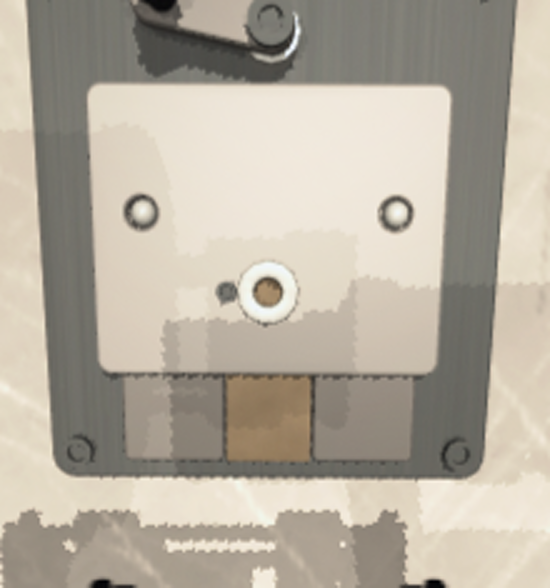

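View pics/s8c.png

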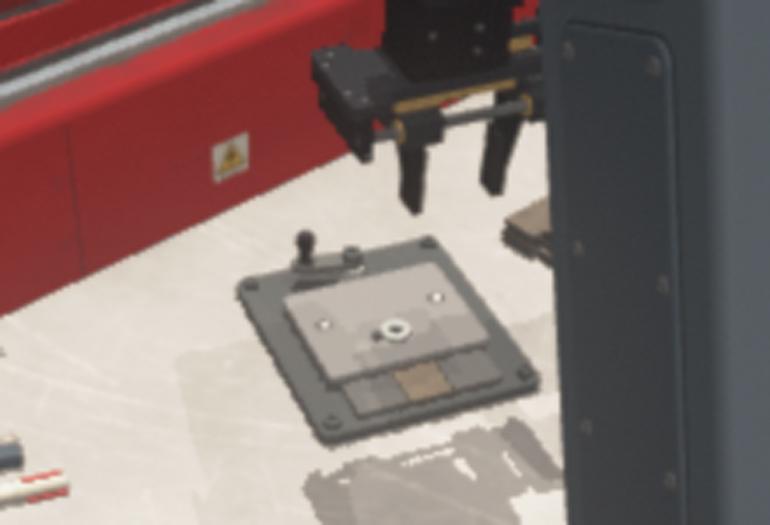

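The template is seated flat: squared, both pins centred in the holes, and all of the near rails exposed. For the keeper I'll close the fingers and turn the tool so its +y faces away from the pivot (camera towards the robot, clear of the wall). Then I'll go behind the knob, which is at jig (73, 39.5).

Emit:
arm_command([
  {"claw": 0, "dx": -0.7, "dy": -2.5, "dz": 0, "twist": -7},
  {"claw": 0, "dx": -1.5, "dy": -5, "dz": 0, "twist": -14},
  {"claw": 0, "dx": -2.2, "dy": -7.5, "dz": 0, "twist": -21},
  {"claw": 0, "dx": -3, "dy": -10, "dz": 0, "twist": -28},
  {"claw": 0, "dx": -3.8, "dy": -12.5, "dz": 0, "twist": -35},
  {"claw": 0, "dx": -4.6, "dy": -15, "dz": 0, "twist": -42},
  {"claw": 0, "dx": -5.3, "dy": -17.5, "dz": 0, "twist": -49},
  {"claw": 0, "dx": -5.8, "dy": -19.3, "dz": 0, "twist": -56},
])

```text
time_s: 10.23
position: [0.7026, -0.0631, 0.2029]
tcp_rot: [[0.61, -0.792, 0.02], [-0.792, -0.61, -0.002], [0.014, -0.015, -1.0]]
force: [0.6, -0.1, 0.5]
opening: 0.013
```

Emit:
arm_command([
  {"claw": 0, "dx": 0, "dy": 0, "dz": 0, "twist": -7},
  {"claw": 0, "dx": 0, "dy": 0, "dz": 0, "twist": -14},
  {"claw": 0, "dx": 0, "dy": 0, "dz": 0, "twist": -21},
  {"claw": 0, "dx": 0, "dy": 0, "dz": 0, "twist": -28},
  {"claw": 0, "dx": 0, "dy": 0, "dz": 0, "twist": -35},
  {"claw": 0, "dx": 0, "dy": 0, "dz": 0, "twist": -42},
  {"claw": 0, "dx": 0, "dy": 0, "dz": 0, "twist": -49},
  {"claw": 0, "dx": 0, "dy": 0, "dz": 0, "twist": -56},
])

```text
time_s: 10.9
position: [0.7014, -0.0628, 0.2001]
tcp_rot: [[0.997, 0.069, 0.016], [0.069, -0.998, -0.001], [0.016, 0.002, -1.0]]
force: [-0.1, -0.1, -0.9]
opening: 0.002
```

Emit:
arm_command([
  {"claw": 0, "dx": 0, "dy": 0, "dz": 0, "twist": -7},
  {"claw": 0, "dx": 0, "dy": 0, "dz": 0, "twist": -14},
  {"claw": 0, "dx": 0, "dy": 0, "dz": 0, "twist": -21},
  {"claw": 0, "dx": 0, "dy": 0, "dz": 0, "twist": -28},
  {"claw": 0, "dx": 0, "dy": 0, "dz": 0, "twist": -35},
  {"claw": 0, "dx": 0, "dy": 0, "dz": 0, "twist": -42},
  {"claw": 0, "dx": 0, "dy": 0, "dz": 0, "twist": -49},
  {"claw": 0, "dx": 0, "dy": 0, "dz": 0, "twist": -56},
])

```text
time_s: 11.57
position: [0.7002, -0.0626, 0.1974]
tcp_rot: [[0.495, 0.869, 0.011], [0.869, -0.495, -0.0], [0.005, 0.01, -1.0]]
force: [-0.7, 0.6, -0.1]
opening: 0.005
```

```bash
python3 -c "
from h import *
gj(96,58,.05,128.6);print(bot.read_state()['joint_positions'].round(1),bot.read_state()['opening'])"
```

```text
pos [ 0.7002 -0.0626  0.1974] ang 60.31 shift [-0.11  0.07 14.74] twist -49.39 F [-0.7  0.6 -0.1] t 11.5667
tcp in jig [93.9 58.7]
[-14.3  37.6  71.7   0.2  70.1 -74.6] 0.00451579109968591
```

Emit:
arm_command([
  {"claw": 0, "dx": 0, "dy": 0.1, "dz": 0, "twist": -7},
  {"claw": 0, "dx": 0, "dy": 0.1, "dz": 0, "twist": -14},
  {"claw": 0, "dx": 0, "dy": 0.1, "dz": 0, "twist": -21},
  {"claw": 0, "dx": 0, "dy": 0.1, "dz": 0, "twist": -28},
  {"claw": 0, "dx": 0, "dy": 0.1, "dz": 0, "twist": -35},
  {"claw": 0, "dx": 0, "dy": 0.1, "dz": 0, "twist": -42},
  {"claw": 0, "dx": 0, "dy": 0.1, "dz": 0, "twist": -49.4},
  {"claw": 0, "dx": 0, "dy": 0.1, "dz": 0, "twist": -49.4},
])

```text
time_s: 12.23
position: [0.7, -0.0629, 0.1948]
tcp_rot: [[-0.339, 0.941, 0.007], [0.941, 0.339, 0.001], [-0.001, 0.007, -1.0]]
force: [-1.3, 0.0, 0.1]
opening: 0.008
```

```bash
python3 -c "
from h import *
gj(96,58,.05,128.6); im=save('wrist','w9')"
```

```text
pos [ 0.7    -0.0629  0.1948] ang 109.83 shift [-0.15  0.05 14.48] twist 0.13 F [-1.3  0.   0.1] t 12.2333
tcp in jig [93.8 58.4]
```

View pics/w9.png

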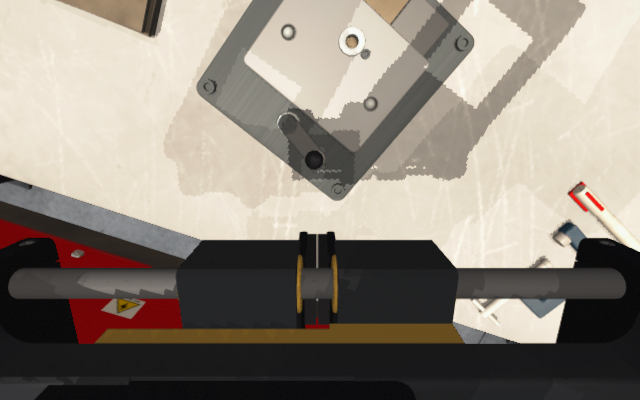

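```bash
python3 -c "
from h import *
J=jig(O,YAW)
print(J(wray((314,159),.061)),J(wray((289,122),.042)))"
```

```text
[72.7490398 38.6893777] [62.55095008  0.65051191]
```

Emit:
arm_command([
  {"claw": 0, "dx": -0.1, "dy": 0.2, "dz": 3.5, "twist": 0},
  {"claw": 0, "dx": -0.1, "dy": 0.2, "dz": 7, "twist": 0},
  {"claw": 0, "dx": -0.1, "dy": 0.2, "dz": 10.5, "twist": 0},
  {"claw": 0, "dx": -0.1, "dy": 0.2, "dz": 13, "twist": 0},
  {"claw": 0, "dx": -0.1, "dy": 0.2, "dz": 14.4, "twist": 0},
  {"claw": 0, "dx": -0.1, "dy": 0.2, "dz": 14.4, "twist": 0},
  {"claw": 0, "dx": -0.1, "dy": 0.2, "dz": 14.4, "twist": 0},
])

```text
time_s: 12.87
position: [0.7031, -0.063, 0.0503]
tcp_rot: [[-0.334, 0.943, 0.006], [0.943, 0.334, 0.001], [-0.001, 0.006, -1.0]]
force: [0.3, 0.7, 0.8]
opening: 0.003
```

```bash
python3 -c "
from h import *
s=bot.read_state();T=s['tcp_rot'];print(s['position'],s['force'])
n=np.array([.78,.62])
for th in (78,90,105,120,135,150,165,175,180):
    k=np.array([64+40*np.cos(np.radians(th)),40*np.sin(np.radians(th))])+18*n
    print(th,k.round(1),(T.T@(np.array([*W_(*k),.05])-s['position'])*100).round(2))"
```

```text
[ 0.70313651 -0.06299757  0.05032473] [0.30045678 0.68005249 0.79833343]
78 [86.4 50.3] [-0.05 -1.38  0.02]
90 [78.  51.2] [ 0.53 -1.98  0.02]
105 [67.7 49.8] [ 1.07 -2.87  0.01]
120 [58.  45.8] [ 1.36 -3.88  0.01]
135 [49.8 39.4] [ 1.37 -4.92  0.  ]
150 [43.4 31.2] [ 1.12 -5.94 -0.  ]
165 [39.4 21.5] [ 0.61 -6.85 -0.01]
175 [38.2 14.6] [ 0.15 -7.37 -0.01]
180 [38.  11.2] [-0.12 -7.6  -0.01]
```

Emit:
arm_command([
  {"claw": 0, "dx": 0, "dy": -0.8, "dz": 0, "twist": 0},
  {"claw": 0, "dx": 0, "dy": -1.4, "dz": 0, "twist": 0},
  {"claw": 0, "dx": 0.5, "dy": -2, "dz": 0, "twist": 0},
  {"claw": 0, "dx": 0.8, "dy": -2.4, "dz": 0, "twist": 0},
  {"claw": 0, "dx": 1.1, "dy": -2.9, "dz": 0, "twist": 0},
  {"claw": 0, "dx": 1.3, "dy": -3.4, "dz": 0, "twist": 0},
  {"claw": 0, "dx": 1.4, "dy": -3.9, "dz": 0, "twist": 0},
  {"claw": 0, "dx": 1.4, "dy": -4.4, "dz": 0, "twist": 0},
])

```text
time_s: 13.53
position: [0.6565, -0.0647, 0.0506]
tcp_rot: [[-0.334, 0.942, 0.006], [0.943, 0.334, 0.001], [-0.001, 0.006, -1.0]]
force: [0.9, -0.0, 0.6]
opening: 0.005
```

```bash
python3 -c "
from h import *
im=save('wrist','w10')
s=bot.read_state();T=s['tcp_rot'];print(s['position'],s['force'])
n=np.array([.78,.62])
for th in (120,135,150,165,175,180):
    k=np.array([64+40*np.cos(np.radians(th)),40*np.sin(np.radians(th))])+18*n
    print(th,k.round(1),(T.T@(np.array([*W_(*k),.05])-s['position'])*100).round(2))"
```

```text
[ 0.65522245 -0.06510046  0.05022521] [-0.52744967  0.58075513  0.14391728]
120 [58.  45.8] [-0.05  0.71  0.03]
135 [49.8 39.4] [-0.03 -0.34  0.02]
150 [43.4 31.2] [-0.28 -1.35  0.02]
165 [39.4 21.5] [-0.79 -2.26  0.01]
175 [38.2 14.6] [-1.25 -2.78  0.01]
180 [38.  11.2] [-1.52 -3.01  0.01]
```

View pics/w10.png

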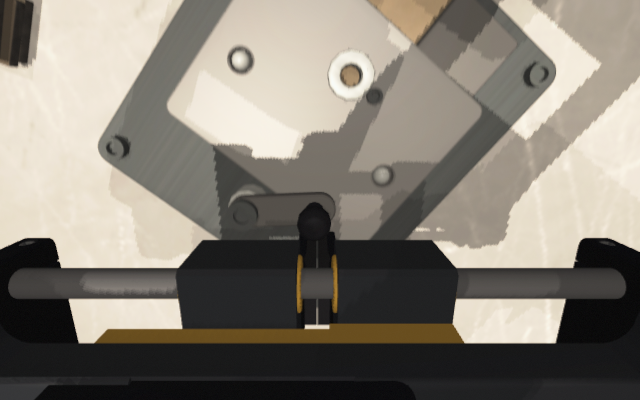

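The knob at (314,222) is centred on the fingertips and the keeper is swinging round, with the template still seated. Continuing to about 178°.

Emit:
arm_command([
  {"claw": 0, "dx": 0, "dy": -0.5, "dz": 0, "twist": 0},
  {"claw": 0, "dx": -0.1, "dy": -1, "dz": 0, "twist": 0},
  {"claw": 0, "dx": -0.3, "dy": -1.4, "dz": 0, "twist": 0},
  {"claw": 0, "dx": -0.5, "dy": -1.8, "dz": 0, "twist": 0},
  {"claw": 0, "dx": -0.8, "dy": -2.2, "dz": 0, "twist": 0},
  {"claw": 0, "dx": -1, "dy": -2.5, "dz": 0, "twist": 0},
  {"claw": 0, "dx": -1.3, "dy": -2.8, "dz": 0, "twist": 0},
  {"claw": 0, "dx": -1.3, "dy": -2.8, "dz": 0, "twist": 0},
])

```text
time_s: 14.25
position: [0.6341, -0.0868, 0.0502]
tcp_rot: [[-0.332, 0.943, 0.007], [0.943, 0.332, 0.002], [-0.0, 0.007, -1.0]]
force: [2.7, 2.8, -1.5]
opening: 0.005
```

```bash
python3 -c "
from h import *
im=save('wrist','w11'); gj(38,11.2,.05,128.6)"
```

```text
pos [ 0.6341 -0.0868  0.0502] ang 109.44 shift [-0.18 -0.3   0.02] twist -0.26 F [ 3.7  2.5 -0.7] t 14.3
tcp in jig [39.2 14.4]
```

View pics/w11.png

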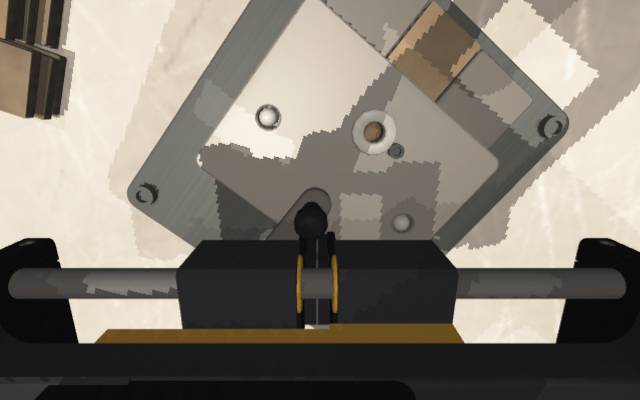

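The keeper is almost in line with the jig axis and a light force (~4 N) has appeared. I'll push a few mm more until it clearly stops.

Emit:
arm_command([
  {"claw": 0, "dx": -0.1, "dy": -0.15, "dz": 0, "twist": 0},
  {"claw": 0, "dx": -0.2, "dy": -0.3, "dz": 0, "twist": 0},
  {"claw": 0, "dx": -0.2, "dy": -0.3, "dz": 0, "twist": 0},
])

```text
time_s: 14.55
position: [0.6339, -0.0894, 0.0506]
tcp_rot: [[-0.332, 0.943, 0.011], [0.943, 0.332, 0.002], [-0.002, 0.011, -1.0]]
force: [5.7, 4.8, -1.7]
opening: 0.006
```

Emit:
arm_command([
  {"claw": 0, "dx": 0, "dy": 0.6, "dz": 0, "twist": 0},
  {"claw": 0, "dx": 0, "dy": 1.6, "dz": 0, "twist": 0},
  {"claw": 0, "dx": 0, "dy": 2.2, "dz": -1, "twist": 0},
  {"claw": 0, "dx": 0, "dy": 2.2, "dz": -4, "twist": 0},
  {"claw": 0, "dx": 0, "dy": 2.2, "dz": -8, "twist": 0},
  {"claw": 0, "dx": 0, "dy": 2.2, "dz": -12, "twist": 0},
  {"claw": 0, "dx": 0, "dy": 2.2, "dz": -14, "twist": 0},
  {"claw": 0, "dx": 0, "dy": 2.2, "dz": -14, "twist": 0},
])

```text
time_s: 15.22
position: [0.6567, -0.0838, 0.1973]
tcp_rot: [[-0.332, 0.943, 0.021], [0.943, 0.332, -0.002], [-0.009, 0.019, -1.0]]
force: [0.4, -0.8, 0.0]
opening: 0.004
```

```bash
python3 -c "
from h import *
gj(38,11.2,.05,128.6);im=save('wrist','w12');im2=save('scene','s12');save('top','t12')
cv2.imwrite('pics/s12c.png',cv2.resize(im2[70:220,250:470,::-1],None,fx=3.5,fy=3.5,interpolation=cv2.INTER_CUBIC))"
```

```text
pos [ 0.6567 -0.0838  0.1973] ang 109.41 shift [ 0.43 -2.81 14.67] twist -0.29 F [ 0.4 -0.8  0. ] t 15.2167
tcp in jig [59.7 24.6]
```

View pics/w12.png

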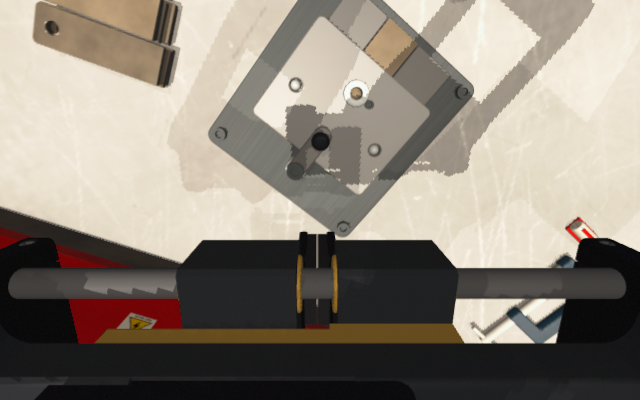

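View pics/s12c.png

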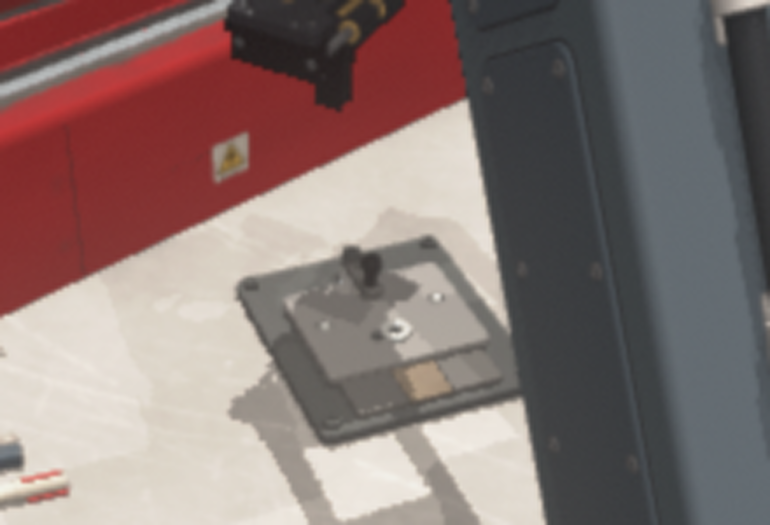

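```bash
python3 -c "
from h import *
J=jig(O,YAW)
k=J(wray((320,142),.062));p=J(wray((295,170),.042));print('knob',k,'piv',p)
d=k-np.array([64,0]);print('dir deg',np.degrees(np.arctan2(d[1],d[0])), 'vs meas piv',np.degrees(np.arctan2(*(k-p)[::-1])))
a,b=J(wray((296,85),.0265)),J(wray((375,150),.0265));print('holes',a,b,'dist',np.linalg.norm(a-b))
# file, tape unmoved: image difference in scene
A=cv2.imread('pics/scene0.png').astype(int)
B=cv2.imread('pics/s12.png').astype(int)
for n,(u0,u1,v0,v1) in dict(file=(220,350,250,360),tape=(250,295,225,265)).items(): print(n,abs(A-B)[v0:v1,u0:u1].max(2).mean(),(abs(A-B)[v0:v1,u0:u1].max(2)>40).mean())"
```

```text
knob [17.97356871 -0.662282  ] piv [55.18132082 -1.36869626]
dir deg -179.17561835557055 vs meas piv 178.9123316715975
holes [ -6.61234215 -48.39916685] [-6.66404156 49.54659884] dist 97.94577933982517
file 7.381188811188811 0.0493006993006993
tape 4.451666666666667 0.0
```

The keeper direction reads 179° (stop at 180°) and the holes are centred on the pins. The file and tape weren't approached. Handing in with the arm clear.

```bash
python3 -c "
from h import *
print(bot.hand_in())"
```

```text
the job is handed in; nothing more can be done
None
```

I seated the template on the pins and swung the keeper shut over it, then handed the job in at about 15 s on the robot's clock; no verdict was reported.

**What I did:** I nudged the template about 14 mm to the left with both open fingertips on its right side. I then pushed it about 23 mm forward from its near edge until it dropped over both pins. With the fingers shut, I pushed the keeper's knob round to its stop at roughly 7 N, then backed off and raised the arm clear.

**Last checks:**
- **Template:** The pins show centred in both holes and the plate lies square and flat on the rails, both before and after the keeper move.
- **Keeper:** It points 179° from the jig's +x, against 180° at the stop. The wrist force after backing off was about zero.
- **File and tape measure:** The arm never went near either. The tape's image region is unchanged. About 5% of the file's region changed, which I took for the arm's shadow and did not check further.

**Disagreements:** The last wrist picture gave hole positions about 6–7 mm too near the robot, and the pivot was shifted the same way by about 9 mm. The hole spacing came out at 98 mm instead of 100. I put this down to a slight tilt of the tool, because the parts still agree with one another to within about 2 mm. The two cameras also differed by about 0.6° on the jig's yaw.

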